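Go-pin check of a drilled sample plate on a sloping stand

ROBOT

A 6-joint arm with a two-finger parallel gripper is mounted at the origin on a cart in front of the work surface, level with it; the furniture and walls round the work are solid. World frame = base frame: x ahead of the robot, y to its left, z up, the work surface at z = 0. Lengths are in mm, angles in rad, forces in N, time in s.
With the tool pointing down it reaches from about 275 to 750 mm from the base axis. Payload 10.2 kg.
Tool frame: the origin (TCP) lies on the front face of the gripper's body, between the roots of the fingers; the fingertips stand 73 mm ahead of it and the grasp point (between the pads) lies 54 mm ahead of it; z points along the fingers, y is the direction in which the jaws open and shut (so a half turn about z gives the same grasp; the last joint's range is limited). The gripper opens to 85 mm and grips with 20 to 120 N. Pads are 22 mm wide; open, the fingers measure 114 mm over their backs; the gripper's body (76 mm by 85 mm) begins 54 mm behind the grasp point. The pads swing forward as they close: fully open they stand 13 mm farther back than shut.
Start: joints at [0.94, 0.313, 1.498, -0, 1.331, -0.223], TCP at [208.223, 481.949, 303.894] pointing down, gripper open.
Joint ranges: [-2.94, 2.94], [-0.97, 2.17], [0.19, 2.56], [-1.23, 4.37], [0.02, 3.11], [-2.88, 2.88]. Speed limits (rad/s): [2.39, 2.39, 3.01, 3.14, 3.14, 3.14].

INTERFACE

Orientations are given as a unit quaternion [w, x, y, z].
In Python, from rig import ctrl gives the robot as it stands. The module is installed in compiled form; this text tells all that it offers.
- The arm moves only by the shell command python3 -m creep 'ROWS' [OPENING] [FORCE]. ROWS is text: rows parted by semicolons, each of 6 numbers parted by spaces: the shift along the tool's x, y, z scaled (see below), then the turn, a rotation vector about the tool's x, y, z scaled (see below). In form: tx ty tz wx wy wz; .... A call has 1 to 8 rows; each row shifts and turns the commanded pose from where the row before left it, along the tool's axes as they then stand; what a row does not reach is not made up. The controller multiplies each number of a shift by 0.02 m and each number of a turn by 5 degrees. A row lasts 1/10 s, in which the tool goes at most 50 mm and 8.59 degrees, less where a joint would pass 70% of its speed; a pose out of reach is approached as far as the arm can. A call with a number of a shift or a turn outside -1 to 1 is refused whole. A call with a gripper value outside its range is refused whole. OPENING is the opening, from 0 (shut) to 1 (fully open), set as the call begins (- or left out, the last holds). The fingers move at their own pace and stop on an object; FORCE is the grip in N (left out, the last holds). Time passes only in rows, so rows that do not move let the fingers close. It gives the time, the measured TCP pose, the force and the opening at its end, in the units of the state.
- ctrl.sense(): the state, without advancing time (a new reading comes with each control period).
- ctrl.capture(name): name is "scene" or "top" or "wrist"; returns the picture (400x640x3 uint8, blue, green, red); there is no depth.
- ctrl.get_calibration(name): a dict with "mtx" (3x3 intrinsics, pixels), "R" (3x3) and "t" (3): a world point X has camera coordinates R X + t. Camera axes: x right, y down, z forward; pixel columns grow to the right and rows downward; lengths in mm; the calibration is good to about 2 mm. A picture is of the moment at which its call begins: read the wrist's pose just before it. get_calibration takes no time and is no camera call; for the wrist camera it gives the pose at the moment of the call.
- ctrl.finish_job(): hands the job in, once; it reports no verdict.
The state is a dict: "time_s": time; "joints": joint angles; "dq": joint speeds; "tau": joint torques, N m; "eef_pos": TCP position; "ee_rot": TCP orientation; "force": force on the tool from outside, world axes, zero at the start; "wrist_torque": the same for the moment, N m; "grip_width": opening from 0.0 (shut) to 1.0 (fully open).
Only numpy, scipy, OpenCV 4.12 (cv2) and the standard library are available. Lean on these libraries where they do the work, as an engineer would, in place of code of your own. Each camera call takes 0.05 s, during which the arm holds its last target. There are 200 camera calls.

TASK

Check the hole of the drilled sample plate on the sloping inspection stand: take the slimmer of the two check pins from the pin rack and put it square through the hole until its collar sits flat on the plate, then let go and leave it there. The plate can be clamped anywhere along the stand's rails, so look or feel gently for the hole. Leave the thick pin in the rack and everything else on the bench where it stands.

Things in the scene. Friction and masses are not known exactly. Their poses are not given: they have to be found in the camera images.
- slim_pin: The pin to use, 130 g. Origin on its axis at the collar's underside, z up through the handle. Below: steel shank 12 mm in diameter, 56 mm long, its last 8 mm tapering to a 6 mm flat tip. Above: round collar 30 mm across, 6 mm thick, then a black hexagonal handle 20 mm across flats up to 56 mm; flats face +y and -y and every 60 degrees. Starts upright in either rack hole, origin 80 mm up.
- thick_pin: The pin to leave alone, in the rack's other hole: shank 18 mm in diameter (too thick for the sample's hole), collar 36 mm across, six-sided handle 28 mm across flats; same lengths and origin as the slim pin.
- rack: Fixed pin rack: a drilled shelf 56x150 mm with its top at 80 mm, on four posts that end in nuts 4 mm high near its corners. Origin under its centre on the bench; y runs along its length. Its two 21 mm holes lie at y = -42 and +42 mm.
- stand: Fixed stand, 130x150 mm, 150 mm high; origin on the bench, x away from the robot, y across. Two rails along y, on a 35 degree slope, low side in front, carry the sample: aluminium plate 92x66 mm (66 along the rails), 12 mm thick, a 4 mm high screw head near each corner (37 mm up or down the slope and 22 mm sideways from the hole); one 14.5 mm through hole at its centre, 80 mm free below.
- face (a point): Point on the sample plate's upper face, 115 mm up, midway along the rails. z points square out of the face and along the hole's axis (leans 35 degrees to the front), x up the slope, y along the rails. The hole is at x = 0 but anywhere from y = -12 to +12 mm of this point: the plate is clamped elsewhere each time, unreported, so see or feel for the hole. It holds against 60 N along the rails.
- jar: closed paste jar with a wide lid, 53 mm across, 70 mm high; origin at the centre of its underside. A bystander in front.
- loupe: small black eye loupe standing upright, 37 mm across, 42 mm high; origin at the centre of its underside. A bystander behind.
- flux: slim bottle with a pointed cap, 36 mm across, 98 mm high; origin at the centre of its underside. A bystander behind the rack.
- magnet: plain grey block, 30x50x20 mm; origin at the centre of its underside. A bystander in front.
- tape: roll of tape lying flat, 100 mm across, 24 mm high; origin at the centre of its underside. A bystander at the left.
- calliper: calliper lying flat, 62x230x14 mm; origin at the centre of its underside. A bystander at the left.

How it is judged (in metres and radians):
At the end, for the whole second after the job is handed in: The slim pin is through the sample's hole and at rest: the underside of its collar within 3 mm of the plate's face, its axis within 0.1 rad (6 degrees) of square to the face and within 5 mm of the hole's line on the face; nothing else disturbed (z of slim_pin in the frame of face between -0.004 and 0.003 m and x of slim_pin in the frame of face between -0.005 and 0.005 m and y of slim_pin in the frame of face between -0.017 and 0.017 m and angle between the z axis of slim_pin and the z axis of face, either way round below 0.1 rad and linear speed of slim_pin below 0.02 m/s); the robot touches nothing.
It fails at once if the thick pin is moved more than 15 mm (distance of thick_pin from where it was at the start of the episode above 0.015 m).
It fails at once if a bystander is moved more than 30 mm (distance of any of jar, loupe, flux, magnet, tape, calliper from where it was at the start of the episode above 0.03 m).
It fails at once if the pin is forced against the stand or its sample with more than 120 N (sum of its contacts; the tapered tip wedging in the rim multiplies the push about threefold) (contact force between slim_pin and stand above 120 N).
It also fails if it takes over 64 s, if anything falls off the work surface, if the arm or the gripper's body presses on something with over 40 N, if the wrist force passes 120 N, or if a joint passes its speed limit or range.

## Working session

There is one attempt and no reset: what is moved stays moved. The work goes in short steps, Python scripts to look and compute and a shell command to move; the robot and the scene stay as the last step left them, time stands still between calls to the robot, and variables do not carry over. Pictures are saved under pics/ and viewed, about 8 in all and at most 12, crops included, and the job is handed in when it is done.

```bash
mkdir -p pics; ls
python3 - <<'E'
from rig import ctrl
import cv2,numpy as np
s=ctrl.sense();print({k:np.round(v,3).tolist() for k,v in s.items()})
for n in("scene","top"):
    im=ctrl.capture(n);cv2.imwrite(f"pics/{n}0.png",im)
    c=ctrl.get_calibration(n);print(n,np.round(c["mtx"],1).tolist(),np.round(c["R"],3).tolist(),np.round(c["t"],1).tolist())
c=ctrl.get_calibration("wrist");print(np.round(c["R"],3).tolist(),np.round(c["t"],1).tolist(),c["mtx"].tolist() if hasattr(c["mtx"],"tolist") else c["mtx"])
E
```

```text
pics
{'time_s': 0.0, 'joints': [0.94, 0.313, 1.498, -0.0, 1.331, -0.223], 'dq': [-0.0, -0.001, -0.0, -0.001, 0.001, 0.001], 'tau': [-0.0, -41.227, -25.974, -0.0, 0.004, -0.0], 'eef_pos': [208.139, 481.803, 303.341], 'ee_rot': [-0.0, 0.203, 0.979, -0.001], 'force': [-0.735, 0.321, 0.142], 'wrist_torque': [0.009, 0.026, 0.032], 'grip_width': 0.996}
scene [[364.7, 0.0, 317.3], [0.0, 364.7, 198.9], [0.0, 0.0, 1.0]] [[0.83, -0.558, -0.01], [-0.375, -0.545, -0.75], [0.413, 0.626, -0.662]] [-397.7, 301.9, 675.0]
top [[432.5, 0.0, 318.4], [0.0, 432.5, 190.8], [0.0, 0.0, 1.0]] [[-0.104, -0.995, 0.0], [-0.974, 0.101, -0.204], [0.203, -0.021, -0.979]] [118.2, 544.1, 916.4]
[[0.396, 0.918, -0.002], [0.871, -0.376, 0.316], [0.289, -0.127, -0.949]] [-525.4, -41.7, 381.4] [[294.6727807241319, 0.0, 320.19653512181384], [0.0, 294.6727807241319, 199.891126102482], [0.0, 0.0, 1.0]]
```

View pics/top0.png

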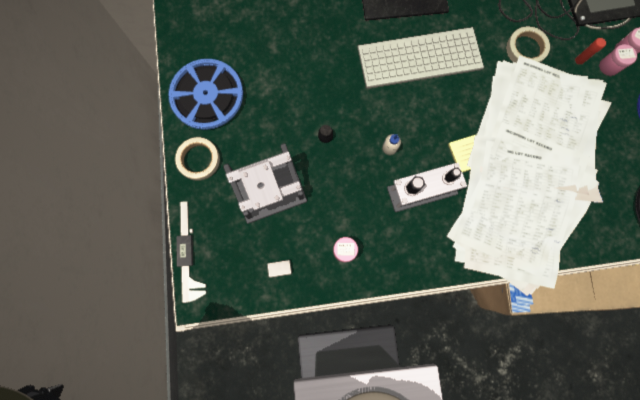

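View pics/scene0.png

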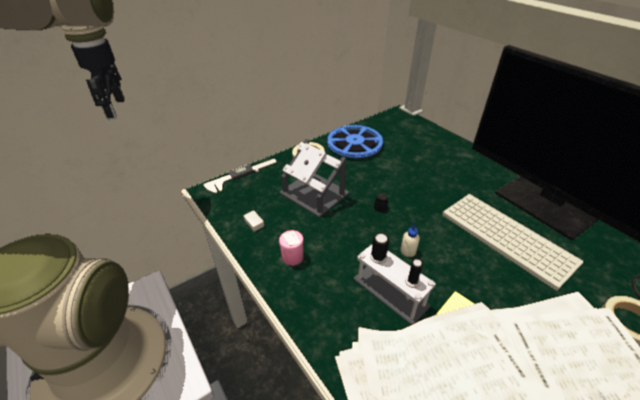

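The top view shows the stand around (265,185). The rack has the thick pin at about (415,184) and the slim pin at about (453,174). The scene view agrees: the nearer, left pin is larger. Next I'll zoom in on both.

```bash
cat > h.py <<'E'
import numpy as np,cv2
from rig import ctrl
from scipy.spatial.transform import Rotation as Ro
def ray(c,uv):
    d=np.linalg.solve(c["mtx"],[uv[0],uv[1],1.]);R=np.array(c["R"]);return -R.T@c["t"],R.T@d
def cast(c,uv,z):
    o,d=ray(c,uv);return o+d*(z-o[2])/d[2]
def proj(c,X):
    p=np.array(c["mtx"])@(np.array(c["R"])@X+c["t"]);return p[:2]/p[2]
def tool(s=None):
    s=s or ctrl.sense();q=s["ee_rot"];return np.array(s["eef_pos"]),Ro.from_quat([q[1],q[2],q[3],q[0]])
E
python3 - <<'E'
import cv2,numpy as np
im=cv2.imread("pics/top0.png")
a=cv2.resize(im[140:225,215:315],None,fx=7,fy=7,interpolation=cv2.INTER_CUBIC)[:, :]
b=cv2.resize(im[155:215,380:480],None,fx=7,fy=7,interpolation=cv2.INTER_CUBIC)
cv2.imwrite("pics/z1.png",cv2.resize(np.vstack([a,b]),None,fx=.59,fy=.59,interpolation=cv2.INTER_AREA));print(.59*7, 85*7*.59)
E
```

```text
4.13 351.04999999999995
```

View pics/z1.png

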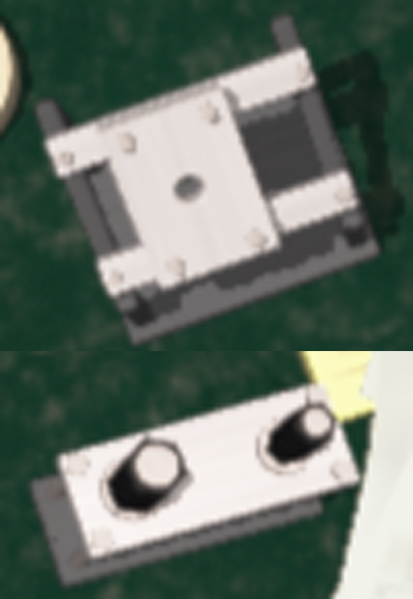

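Run:
```python
from h import *
c=ctrl.get_calibration("top")
A=lambda x,y:(215-.5+.5/7+x/4.13,140-.5+y/4.13);B=lambda x,y:(380-.5+x/4.13,155-.5+(y-351)/4.13)
f=lambda n,p,z:print(n,cast(c,p,z).round(1))or cast(c,p,z)
h=f("hole",A(189,187),115)
u=[f("up",A(*p),139.5) for p in((127,143),(211,113))];l=[f("lo",A(*p),97) for p in((176,268),(257,237))]
for a,b in(u,l):
  d=(a-b);print("yaw of y axis-90",np.degrees(np.arctan2(d[1],d[0]))-90,np.linalg.norm(d))
r=[f("railUp",A(*p),134) for p in((67,157),(303,68))]; d=r[0]-r[1];print(np.degrees(np.arctan2(d[1],d[0]))-90,np.linalg.norm(d),sum(r)/2)
s=f("slim",B(316,421),136);t=f("thick",B(159,465),136);d=t-s;print(np.degrees(np.arctan2(d[1],d[0]))-90,np.linalg.norm(d))
for n,p in(("jar",(345,249)),):f(n,p,70)
f("loupe",(326,130),42);f("flux",(392,142),98);f("magnet",(279,269),20);f("tape",(197,158),24)
print("tool axes",tool()[1].as_matrix().round(3).tolist())
cw=ctrl.get_calibration("wrist");p,R=tool();print("cam in tool",R.inv().apply(-np.array(cw["R"]).T@cw["t"]-p).round(1),(R.inv().as_matrix()@np.array(cw["R"]).T).round(3).tolist())
```

```text
hole [566.9 183.3 115. ]
up [586.8 209.7 139.5]
up [598.  166.6 139.5]
lo [529.  195.3  97. ]
lo [540.9 152.2  97. ]
yaw of y axis-90 14.48930364517966 44.47892871120067
yaw of y axis-90 15.503093803562265 44.70683454126277
railUp [584.2 241.  134. ]
railUp [618.2 118.8 134. ]
15.564640814936169 126.90957891225045 [601.20898379 179.88733004 134.        ]
slim [ 548.1 -226.   136. ]
thick [ 533.8 -143.9  136. ]
9.89310395017786 83.2870902376447
jar [417.2  17.7  70. ]
loupe [699.8  28.   42. ]
flux [ 637.1 -110.5   98. ]
magnet [391.4 167.1  20. ]
tape [668.5 337.5  24. ]
tool axes [[-0.918, 0.397, -0.001], [0.397, 0.918, -0.001], [0.0, -0.001, -1.0]]
cam in tool [ 80.9   1.  -70.8] [[0.0, -0.949, -0.316], [1.0, 0.0, -0.0], [0.001, -0.316, 0.949]]
```

```bash
A='-1 -.868 0 0 0 0'; 
python3 -m creep '-1 -.868 0 0 0 0;-1 -.868 0 0 0 0;-1 -.868 0 0 0 0;-1 -.868 0 0 0 0;-1 -.868 0 0 0 0;-1 -.868 0 0 0 0;-1 -.868 0 0 0 0;-1 -.868 0 0 0 0' 0.7 40
python3 -m creep '-1 -.868 0 0 0 0;-1 -.868 0 0 0 0;-1 -.868 0 0 0 0;-1 -.868 0 0 0 0;-1 -.868 0 0 0 0;-1 -.868 0 0 0 0;-1 -.868 0 0 0 0;-1 -.868 0 0 0 0'
python3 -m creep '-1 -.868 0 0 0 0;-1 -.868 0 0 0 0;-1 -.868 0 0 0 0;-1 -.868 0 0 0 0;-1 -.868 0 0 0 0;-1 -.868 0 0 0 0;-1 -.868 0 0 0 0;-1 -.868 0 0 0 0'
python3 -m creep '-1 -.868 0 0 0 0;-1 -.868 0 0 0 0;-1 -.868 0 0 0 0;-1 -.868 0 0 0 0;-1 -.868 0 0 0 0;-.65 -.55 0 0 0 0;0 0 0 0 0 -.95;0 0 0 0 0 -.95'
python3 -m creep '0 0 0 0 0 -.95;0 0 0 0 0 -.95;0 0 0 0 0 -.95;0 0 0 0 0 -.95;0 0 0 0 0 -.95;0 0 0 0 0 0;0 0 0 0 0 0'
python3 - <<'E'
from h import *
c=ctrl.get_calibration("wrist");im=ctrl.capture("wrist");cv2.imwrite("pics/w1.png",im)
np.save("w1.npy",c,allow_pickle=True)
p,R=tool();print(p,R.as_matrix().round(3).tolist())
print(proj(c,[548.1,-226,136]),proj(c,[533.8,-143.9,136]))
E
```

```text
time_s: 0.9
eef_pos: [300.2, 290.0, 303.7]
ee_rot: [-0.0, 0.202, 0.979, -0.0]
force: [-0.2, -0.3, 1.5]
grip_width: 0.7
time_s: 1.7
eef_pos: [392.0, 99.0, 303.7]
ee_rot: [-0.0, 0.203, 0.979, -0.0]
force: [0.2, 0.1, -0.6]
grip_width: 0.701
time_s: 2.5
eef_pos: [483.9, -91.9, 303.6]
ee_rot: [-0.0, 0.203, 0.979, 0.0]
force: [0.2, 0.3, -0.1]
grip_width: 0.701
time_s: 3.3
eef_pos: [548.6, -225.9, 303.1]
ee_rot: [-0.001, 0.119, 0.993, 0.0]
force: [-0.1, -0.8, 0.4]
grip_width: 0.698
time_s: 4.0
eef_pos: [548.5, -225.5, 303.6]
ee_rot: [-0.0, -0.085, 0.996, 0.0]
force: [-0.1, -0.2, -0.5]
grip_width: 0.7
[ 548.5511883  -225.46116813  303.69425811] [[-0.985, -0.17, -0.0], [-0.17, 0.985, 0.0], [0.0, 0.0, -1.0]]
[318.83995548 200.62587796] [416.53031426 200.45783347]
```

View pics/w1.png

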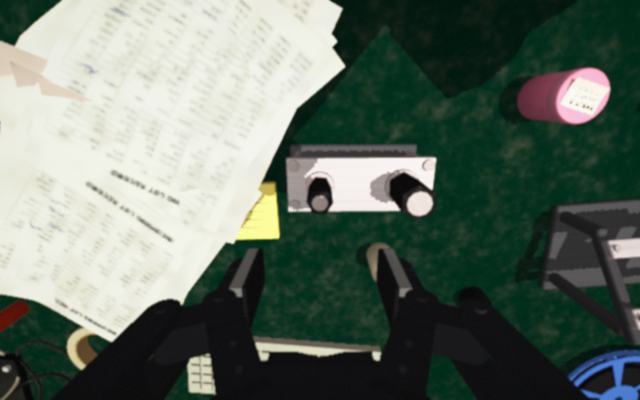

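The wrist view shows the slim pin's top at about (320,203), within 3 px of the prediction, and the thick pin at (418,203). I'll zoom in to get the hexagon's yaw.

Run:
```python
from h import *
im=cv2.imread("pics/w1.png");cv2.imwrite("pics/z2.png",cv2.resize(im[165:225,290:350],None,fx=9,fy=9,interpolation=cv2.INTER_CUBIC))
```

```text
(no output)
```

View pics/z2.png

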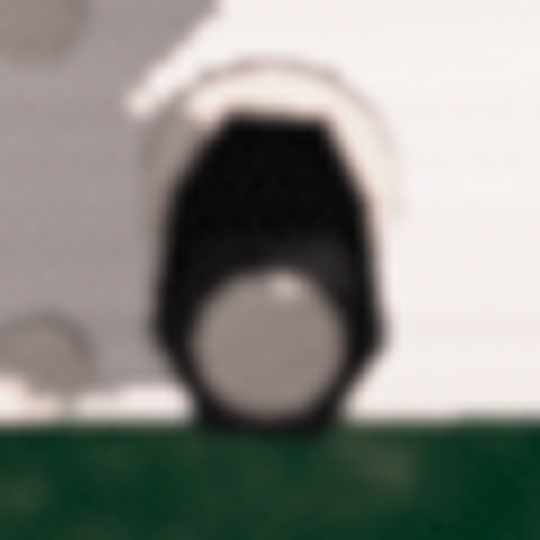

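The hexagon's flats face ±tool x, turned about 3° clockwise in the picture. Its top centre is at full-image (319.3,202.7). The tool therefore needs +33° about tool z.

```bash
python3 - <<'E'
from h import *
c=np.load("w1.npy",allow_pickle=True).item()
print(cast(c,(319.3,202.7),136))
E
python3 -m creep '0 0 0 0 0 .94;0 0 0 0 0 .94;0 0 0 0 0 .94;0 0 0 0 0 .94;0 0 0 0 0 .94;0 0 0 0 0 .94;0 0 0 0 0 .94;0 0 0 0 0 0'
python3 - <<'E'
from h import *
c=ctrl.get_calibration("wrist");im=ctrl.capture("wrist");cv2.imwrite("pics/w2.png",im)
# grey disc on black handle: threshold inside a small window round prediction
g=cv2.cvtColor(im,cv2.COLOR_BGR2GRAY);P=np.array([548.3,-225.7,136]);u,v=proj(c,P).round().astype(int);print(u,v)
w=im[v-30:v+30,u-30:u+30];cv2.imwrite("pics/z3.png",cv2.resize(w,None,fx=8,fy=8,interpolation=cv2.INTER_CUBIC))
p,R=tool();print(p,R.as_matrix().round(3).tolist())
E
```

```text
[ 549.87728451 -225.29738729  136.        ]
time_s: 4.85
eef_pos: [548.6, -225.5, 303.8]
ee_rot: [-0.0, 0.2, 0.98, 0.0]
force: [0.4, 0.0, 0.1]
grip_width: 0.697
319 201
[ 548.56868974 -225.47284821  303.83535427] [[-0.921, 0.39, -0.0], [0.39, 0.921, 0.0], [0.0, 0.0, -1.0]]
```

View pics/z3.png

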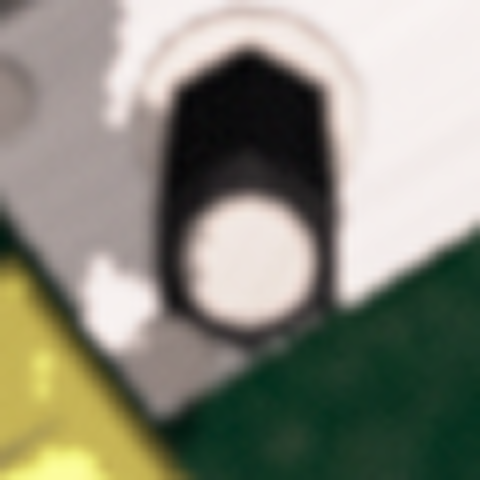

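The jaws now line up with the flats. The disc centre is 2 px low in the picture, which means about 1.5 mm along tool -x. Next is the descent and grip.

```bash
python3 -m creep '-.075 .02 .95 0 0 0;0 0 .95 0 0 0;0 0 .95 0 0 0;0 0 .95 0 0 0;0 0 .95 0 0 0;0 0 .95 0 0 0;0 0 .95 0 0 0;0 0 0 0 0 0' 0.7 60
python3 -m creep '0 0 0 0 0 0;0 0 0 0 0 0;0 0 0 0 0 0;0 0 0 0 0 0;0 0 0 0 0 0;0 0 0 0 0 0' 0 60
python3 -m creep '0 0 -.3 0 0 0;0 0 -1 0 0 0;0 0 -1 0 0 0;0 0 -1 0 0 0;0 0 -1 0 0 0;0 0 -1 0 0 0;0 0 -1 0 0 0;0 0 -1 0 0 0'
python3 - <<'E'
from h import *
import math
im=ctrl.capture("scene");cv2.imwrite("pics/s2.png",cv2.resize(im[130:330,280:520],None,fx=3,fy=3))
p,R=tool();s=ctrl.sense();print(p,R.as_matrix().round(3).tolist(),s["force"],s["grip_width"],np.round(s["joints"],2))
y=math.radians(15.2);C,S=math.cos(y),math.sin(y);a=math.radians(35)
z=np.array([math.sin(a)*C,math.sin(a)*S,-math.cos(a)]);Y=np.array([-S,C,0]);X=np.cross(Y,z);G=Ro.from_matrix(np.c_[X,Y,z])
H=np.array([566.9,183.3,115])
for d in(170,):
    T=H-d*z;print("target",T,"d in tool",R.inv().apply(T-p),"rotvec deg",np.degrees((R.inv()*G).as_rotvec()))
E
```

```text
time_s: 5.7
eef_pos: [549.3, -225.2, 168.6]
ee_rot: [-0.002, 0.199, 0.98, 0.001]
force: [-0.4, -0.2, 0.3]
grip_width: 0.701
time_s: 6.3
eef_pos: [550.5, -225.9, 172.1]
ee_rot: [0.001, 0.199, 0.98, -0.0]
force: [-0.9, 1.0, 6.4]
grip_width: 0.224
time_s: 7.1
eef_pos: [549.9, -225.6, 317.7]
ee_rot: [-0.0, 0.199, 0.98, 0.0]
force: [0.7, 0.4, -1.6]
grip_width: 0.226
[ 550.470022   -225.87543868  321.36918581] [[-0.92, 0.391, 0.004], [0.391, 0.92, -0.003], [-0.005, -0.001, -1.0]] [ 0.5817109  -0.34998485  2.38429538] 0.22473656775726894 [-0.59  0.46  1.25 -0.    1.43 -1.76]
target [472.80317727 157.7344591  254.25584753] d in tool [221.74592782 322.8102212   65.69016061] rotvec deg [-11.80536548 -33.41976297 -36.93841918]
```

View pics/s2.png

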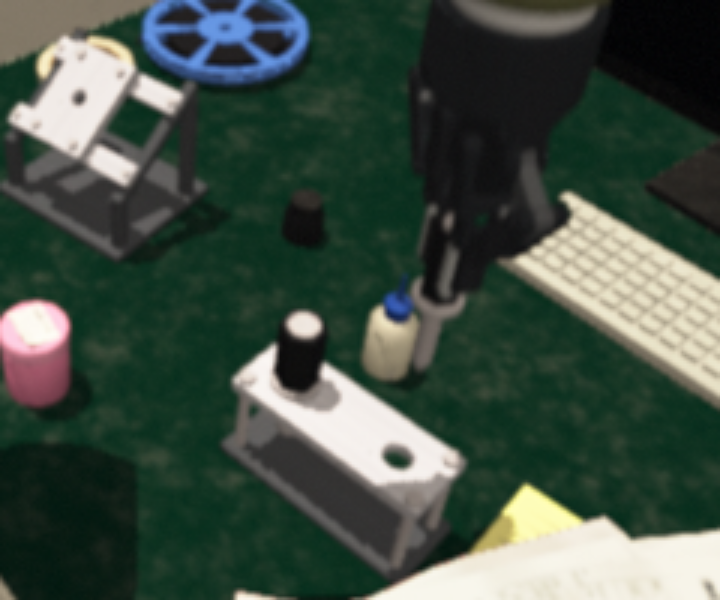

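The pin is gripped and the thick pin still stands in its hole. Next I carry it to 170 mm along the hole's axis, then tilt.

```bash
python3 -m creep '.652 .949 0 0 0 0;.652 .949 0 0 0 0;.652 .949 0 0 0 0;.652 .949 0 0 0 0;.652 .949 0 0 0 0;.652 .949 0 0 0 0;.652 .949 0 0 0 0;.652 .949 0 0 0 0'
python3 -m creep '.652 .949 0 0 0 0;.652 .949 .41 0 0 0;.652 .949 .41 0 0 0;.652 .949 .41 0 0 0;.652 .949 .41 0 0 0;.652 .949 .41 0 0 0;.652 .949 .41 0 0 0;.652 .949 .41 0 0 0'
python3 -m creep '.652 .949 .41 0 0 0;0 0 0 -.295 -.836 -.923;0 0 0 -.295 -.836 -.923;0 0 0 -.295 -.836 -.923;0 0 0 -.295 -.836 -.923;0 0 0 -.295 -.836 -.923;0 0 0 -.295 -.836 -.923;0 0 0 -.295 -.836 -.923'
python3 -m creep '0 0 0 -.295 -.836 -.923;0 0 0 0 0 0;0 0 0 0 0 0;0 0 0 0 0 0'
cat >> h.py <<'E'
import math
yw=math.radians(15.2);C,S=math.cos(yw),math.sin(yw);al=math.radians(35)
Z=np.array([-math.sin(al)*C,-math.sin(al)*S,math.cos(al)]);Y=np.array([-S,C,0]);X=np.cross(Y,Z)   # face frame
G=Ro.from_matrix(np.c_[-X,Y,-Z]);H=np.array([566.9,183.3,115])
def rep():
    p,R=tool();s=ctrl.sense();F=np.c_[X,Y,Z]
    print("t",s["time_s"],"face xyz of TCP rel hole",(F.T@(p-H)).round(1),"rot err deg(tool)",np.degrees((R.inv()*G).as_rotvec()).round(2),"F face",(F.T@s["force"]).round(1),"grip",round(s["grip_width"],3))
E
python3 - <<'E'
from h import *
rep()
c=ctrl.get_calibration("wrist");np.save("w3.npy",c,allow_pickle=True);im=ctrl.capture("wrist");cv2.imwrite("pics/w3.png",im)
p,R=tool();print(proj(c,H),proj(c,p+R.apply([0,0,147])),proj(c,p+R.apply([0,0,91])))
a,b=proj(c,H).astype(int)
cv2.imwrite("pics/z4.png",cv2.resize(im[max(b-110,0):b+90,max(a-120,0):a+120],None,fx=3,fy=3,interpolation=cv2.INTER_CUBIC));print(max(a-120,0),max(b-110,0))
E
```

```text
time_s: 7.95
eef_pos: [513.0, -44.2, 316.4]
ee_rot: [-0.0, 0.2, 0.98, 0.0]
force: [-0.1, -0.2, -1.3]
grip_width: 0.223
time_s: 8.75
eef_pos: [476.2, 136.3, 258.7]
ee_rot: [-0.0, 0.199, 0.98, -0.0]
force: [1.0, -0.0, -1.3]
grip_width: 0.224
time_s: 9.55
eef_pos: [471.7, 157.9, 250.9]
ee_rot: [0.262, -0.086, 0.96, 0.036]
force: [-0.2, 0.8, -0.9]
grip_width: 0.226
time_s: 9.95
eef_pos: [472.4, 158.0, 251.4]
ee_rot: [0.296, -0.124, 0.946, 0.041]
force: [0.2, 0.7, -1.0]
grip_width: 0.225
t 9.95 face xyz of TCP rel hole [ -1.9   0.4 167.8] rot err deg(tool) [ 0.15 -0.24 -0.27] F face [-0.2  0.6 -1. ] grip 0.225
[318.49644875 203.80724968] [319.40546872 209.42859312] [319.12935605 241.45655245]
198 93
```

View pics/z4.png

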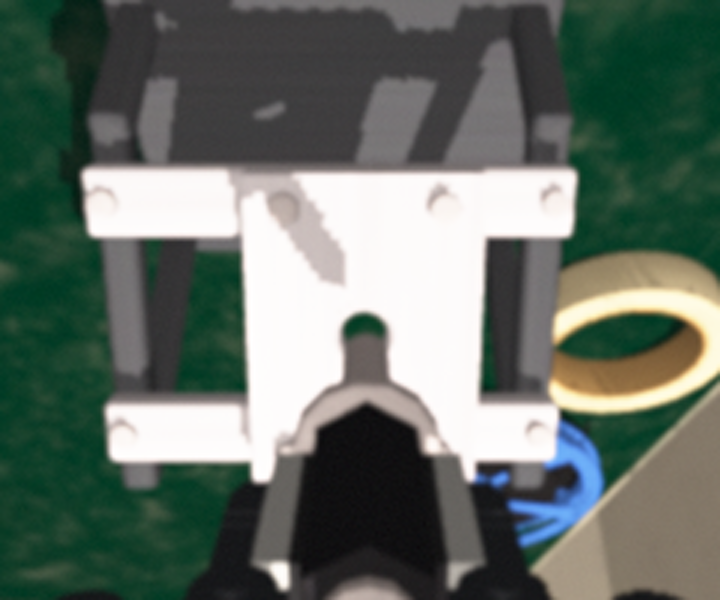

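The hole at crop (365,~330) and the shank line up sideways. I still need the along-slope offset, so I'll zoom in on the tip and hole and overlay predictions.

Run:
```python
from h import *
im=cv2.imread("pics/w3.png");c=np.load("w3.npy",allow_pickle=True).item();p,R=tool()
z=im[175:235,290:350].astype(float);z=np.clip(255*(z/255)**.5,0,255).astype(np.uint8)
z=cv2.resize(z,None,fx=10,fy=10,interpolation=cv2.INTER_CUBIC)
def poly(pts,col):
    q=np.array([(proj(c,P)-[290,175]+.5)*10 for P in pts]).astype(np.int32);cv2.polylines(z,[q],True,col,1)
T=np.linspace(0,2*np.pi,40)
poly([H+7.25*(np.cos(t)*X+np.sin(t)*Y) for t in T],(0,0,255))
poly([H-12*Z+7.25*(np.cos(t)*X+np.sin(t)*Y) for t in T],(255,0,255))
for d,r,col in((147,3,(255,0,0)),(139,6,(255,160,0)),(91,15,(0,200,200))):poly([p+R.apply([r*np.cos(t),r*np.sin(t),d]) for t in T],col)
cv2.imwrite("pics/z5.png",z)
```

```text
(no output)
```

View pics/z5.png

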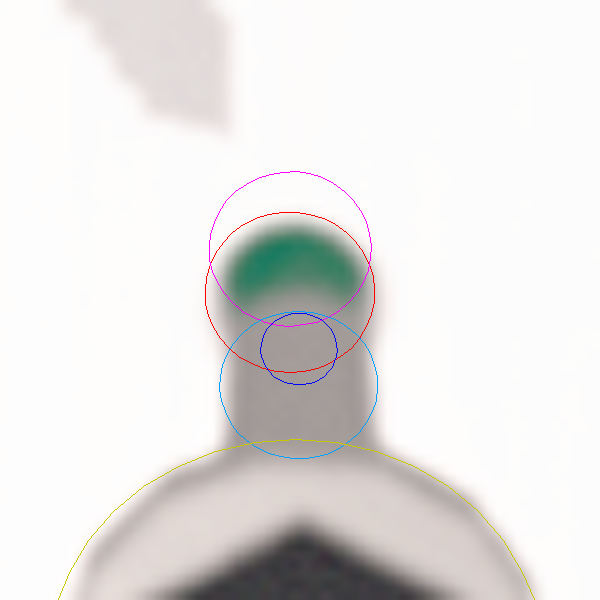

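The tip (crop v≈287) shows about 2.5 px higher than predicted, i.e. further down the slope. The hole is about 1 px lower than predicted (up-slope) and 0.5 px to the right. I'll shift about 3.5 mm up-slope, advance and re-look.

```bash
python3 -m creep '-.17 0 .3 0 0 0;0 0 .3 0 0 0;0 0 0 0 0 0;0 0 0 0 0 0'
python3 - <<'E'
from h import *
rep();c=ctrl.get_calibration("wrist");im=ctrl.capture("wrist");cv2.imwrite("pics/w4.png",im);p,R=tool()
o=[290,165];k=10
z=im[o[1]:o[1]+60,o[0]:o[0]+60].astype(float);z=(255*(z/255)**.7).astype(np.uint8)
z0=cv2.resize(z,None,fx=k,fy=k,interpolation=cv2.INTER_CUBIC);z=z0.copy()
def poly(pts,col):
    q=np.array([(proj(c,P)-o+.5)*k for P in pts]).astype(np.int32);cv2.polylines(z,[q],True,col,1)
T=np.linspace(0,2*np.pi,40)
poly([H+7.25*(np.cos(t)*X+np.sin(t)*Y) for t in T],(0,0,255))
for d,r,col in((147,3,(255,0,0)),(139,6,(255,160,0)),(91,15,(0,200,200))):poly([p+R.apply([r*np.cos(t),r*np.sin(t),d]) for t in T],col)
cv2.imwrite("pics/z6.png",cv2.resize(np.hstack([z0[:,100:450],z[:,100:450]]),None,fx=1,fy=1))
E
```

```text
time_s: 10.4
eef_pos: [481.5, 160.6, 243.0]
ee_rot: [0.296, -0.125, 0.946, 0.041]
force: [0.2, 0.8, -1.4]
grip_width: 0.225
t 10.4 face xyz of TCP rel hole [  1.    0.4 155.5] rot err deg(tool) [ 0.17 -0.23 -0.16] F face [-0.5  0.7 -1.4] grip 0.225
```

View pics/z6.png

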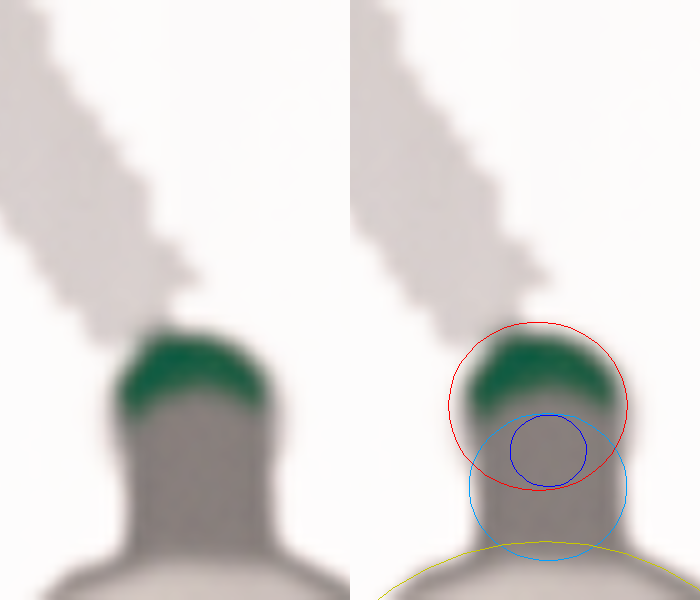

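The gap between tip and collar edge suggests the pin leans about 2° in the jaws. The tip line would meet the face about 1.8 mm short of the hole up-slope and 0.4 mm off in y. I'll correct both and then advance gently, watching the force.

```bash
python3 -m creep '.1 -.02 0 0 -.3 0;0 0 .15 0 0 0;0 0 .15 0 0 0;0 0 .1 0 0 0;0 0 .1 0 0 0;0 0 0 0 0 0;0 0 0 0 0 0'
python3 -c "from h import *;rep()"
```

```text
time_s: 11.15
eef_pos: [485.8, 161.3, 234.2]
ee_rot: [0.309, -0.125, 0.942, 0.043]
force: [0.2, 0.6, -1.7]
grip_width: 0.227
t 11.15 face xyz of TCP rel hole [ -0.5   0.  145.8] rot err deg(tool) [ 0.16  1.32 -0.15] F face [-0.7  0.5 -1.6] grip 0.227
```

```bash
python3 -m creep '0 0 .07 0 0 0;0 0 .07 0 0 0;0 0 .07 0 0 0;0 0 0 0 0 0'
python3 -c "from h import *;rep()"
python3 -m creep '0 0 .07 0 0 0;0 0 .07 0 0 0;0 0 .07 0 0 0;0 0 0 0 0 0'
python3 -c "from h import *;rep()"
```

```text
time_s: 11.55
eef_pos: [488.2, 161.9, 230.6]
ee_rot: [0.309, -0.125, 0.942, 0.043]
force: [-0.0, 0.2, -2.0]
grip_width: 0.223
t 11.55 face xyz of TCP rel hole [ -0.5   0.  141.5] rot err deg(tool) [ 0.16  1.31 -0.15] F face [-1.1  0.2 -1.7] grip 0.223
time_s: 11.95
eef_pos: [490.6, 162.6, 227.3]
ee_rot: [0.309, -0.125, 0.942, 0.043]
force: [-0.1, 0.1, -1.6]
grip_width: 0.223
t 11.95 face xyz of TCP rel hole [ -0.4   0.  137.3] rot err deg(tool) [ 0.16  1.31 -0.15] F face [-0.9  0.2 -1.3] grip 0.223
```

```bash
python3 -m creep '0 0 .1 0 0 0;0 0 .1 0 0 0;0 0 .1 0 0 0;0 0 .1 0 0 0;0 0 0 0 0 0'
python3 -c "from h import *;rep()"
python3 -m creep '0 0 .1 0 0 0;0 0 .1 0 0 0;0 0 .1 0 0 0;0 0 .1 0 0 0;0 0 0 0 0 0'
python3 -c "from h import *;rep()"
```

```text
time_s: 12.45
eef_pos: [495.2, 163.9, 220.7]
ee_rot: [0.309, -0.125, 0.942, 0.043]
force: [-0.1, -0.1, -2.2]
grip_width: 0.223
t 12.45 face xyz of TCP rel hole [-2.000e-01  1.000e-01  1.292e+02] rot err deg(tool) [ 0.16  1.3  -0.15] F face [-1.4 -0.1 -1.7] grip 0.223
time_s: 12.95
eef_pos: [499.7, 165.1, 214.2]
ee_rot: [0.309, -0.125, 0.942, 0.043]
force: [-0.3, -0.7, -3.2]
grip_width: 0.225
t 12.95 face xyz of TCP rel hole [-1.000e-01  1.000e-01  1.212e+02] rot err deg(tool) [ 0.16  1.3  -0.16] F face [-2.2 -0.6 -2.4] grip 0.225
```

```bash
python3 -m creep '.02 0 .1 0 0 0;.02 0 .1 0 0 0;0 0 .1 0 0 0;0 0 .1 0 0 0;0 0 0 0 0 0'
python3 -c "from h import *;rep()"
python3 -m creep '0 0 .1 0 0 0;0 0 .1 0 0 0;0 0 .1 0 0 0;0 0 .1 0 0 0;0 0 0 0 0 0'
python3 -c "from h import *;rep()"
```

```text
time_s: 13.45
eef_pos: [503.8, 166.2, 207.4]
ee_rot: [0.309, -0.125, 0.942, 0.043]
force: [-0.9, 0.2, -2.2]
grip_width: 0.227
t 13.45 face xyz of TCP rel hole [-6.000e-01  1.000e-01  1.132e+02] rot err deg(tool) [ 0.16  1.32 -0.15] F face [-2.   0.4 -1.3] grip 0.227
time_s: 13.95
eef_pos: [508.3, 167.5, 200.9]
ee_rot: [0.309, -0.125, 0.942, 0.043]
force: [0.0, -0.8, -1.5]
grip_width: 0.222
t 13.95 face xyz of TCP rel hole [-5.000e-01  1.000e-01  1.052e+02] rot err deg(tool) [ 0.16  1.3  -0.15] F face [-1.  -0.8 -1.1] grip 0.222
```

```bash
python3 -m creep '0 0 .1 0 0 0;0 0 .1 0 0 0;0 0 .1 0 0 0;0 0 .1 0 0 0;0 0 .1 0 0 0;0 0 0 0 0 0'
python3 -c "from h import *;rep()"
python3 -m creep '0 0 .05 0 0 0;0 0 .05 0 0 0;0 0 0 0 0 0'
python3 -c "from h import *;rep()"
```

```text
time_s: 14.55
eef_pos: [513.9, 169.1, 192.9]
ee_rot: [0.309, -0.125, 0.942, 0.043]
force: [-0.2, -0.1, -1.5]
grip_width: 0.223
t 14.55 face xyz of TCP rel hole [-0.3  0.2 95.2] rot err deg(tool) [ 0.16  1.31 -0.15] F face [-1.1 -0.  -1.1] grip 0.223
time_s: 14.85
eef_pos: [515.1, 169.4, 191.4]
ee_rot: [0.309, -0.125, 0.942, 0.043]
force: [0.3, 0.5, -2.5]
grip_width: 0.219
t 14.85 face xyz of TCP rel hole [-0.1  0.2 93.4] rot err deg(tool) [ 0.16  1.32 -0.15] F face [-1.1  0.4 -2.3] grip 0.219
```

```bash
python3 -m creep '0 0 .05 0 0 0;0 0 .05 0 0 0;0 0 0 0 0 0'
python3 -c "from h import *;rep()"
python3 -m creep '0 0 .05 0 0 0;0 0 0 0 0 0'
python3 -c "from h import *;rep()"
```

```text
time_s: 15.15
eef_pos: [515.9, 169.7, 190.6]
ee_rot: [0.309, -0.125, 0.942, 0.043]
force: [-11.6, -4.9, 11.3]
grip_width: 0.223
t 15.15 face xyz of TCP rel hole [ 0.2  0.2 92.2] rot err deg(tool) [ 0.17  1.36 -0.12] F face [-3.8 -1.7 16.4] grip 0.223
time_s: 15.35
eef_pos: [516.5, 169.8, 190.7]
ee_rot: [0.31, -0.125, 0.942, 0.043]
force: [-20.5, -7.2, 19.5]
grip_width: 0.223
t 15.35 face xyz of TCP rel hole [ 0.6  0.2 91.9] rot err deg(tool) [ 0.15  1.43 -0.1 ] F face [-6.6 -1.6 28.4] grip 0.223
```

The collar has landed, with the axial force rising to 28 N at TCP 92 mm above the face. I'll relieve it, release and back off straight.

```bash
python3 -m creep '0 0 -.07 0 0 0;0 0 0 0 0 0'
python3 -c "from h import *;rep()"
python3 -m creep '0 0 0 0 0 0;0 0 0 0 0 0;0 0 0 0 0 0;0 0 0 0 0 0;0 0 0 0 0 0' .7
python3 -m creep '0 0 -.3 0 0 0;0 0 -.6 0 0 0;0 0 -.8 0 0 0;0 0 -.8 0 0 0;0 0 -.8 0 0 0;0 0 -.8 0 0 0;0 0 0 0 0 0;0 0 0 0 0 0'
python3 - <<'E'
from h import *
rep();c=ctrl.get_calibration("wrist");im=ctrl.capture("wrist");sc=ctrl.capture("scene");cs=ctrl.get_calibration("scene")
def ov(im,c,k,w):
    a,b=proj(c,H).astype(int);z=cv2.resize(im[b-w:b+w,a-w:a+w],None,fx=k,fy=k,interpolation=cv2.INTER_CUBIC)
    T=np.linspace(0,2*np.pi,40)
    y=z.copy()
    for h,r,col in((0,15,(0,200,200)),(6,15,(0,255,0)),(56,8,(0,0,255))):
        q=np.array([(proj(c,H+h*Z+r*(np.cos(t)*X+np.sin(t)*Y))-[a-w,b-w]+.5)*k for t in T]).astype(np.int32);cv2.polylines(y,[q],True,col,1)
    return np.vstack([z,y])[:600]
cv2.imwrite("pics/z7.png",np.hstack([ov(im,c,5,30),ov(sc,cs,5,30)]))
E
```

```text
time_s: 15.55
eef_pos: [516.0, 169.6, 190.6]
ee_rot: [0.309, -0.125, 0.942, 0.043]
force: [-4.8, -0.8, 5.1]
grip_width: 0.227
t 15.55 face xyz of TCP rel hole [ 0.2  0.1 92.1] rot err deg(tool) [ 0.15  1.37 -0.15] F face [-1.1  0.5  6.9] grip 0.227
time_s: 16.05
eef_pos: [516.0, 169.6, 190.2]
ee_rot: [0.309, -0.125, 0.942, 0.043]
force: [0.6, -0.0, 0.2]
grip_width: 0.7
time_s: 16.85
eef_pos: [469.2, 156.7, 256.3]
ee_rot: [0.309, -0.125, 0.942, 0.043]
force: [-0.9, 0.2, 0.5]
grip_width: 0.7
t 16.85 face xyz of TCP rel hole [-1.900e+00 -1.000e-01  1.739e+02] rot err deg(tool) [ 0.14  1.36 -0.15] F face [-0.4  0.4  0.8] grip 0.7
```

View pics/z7.png

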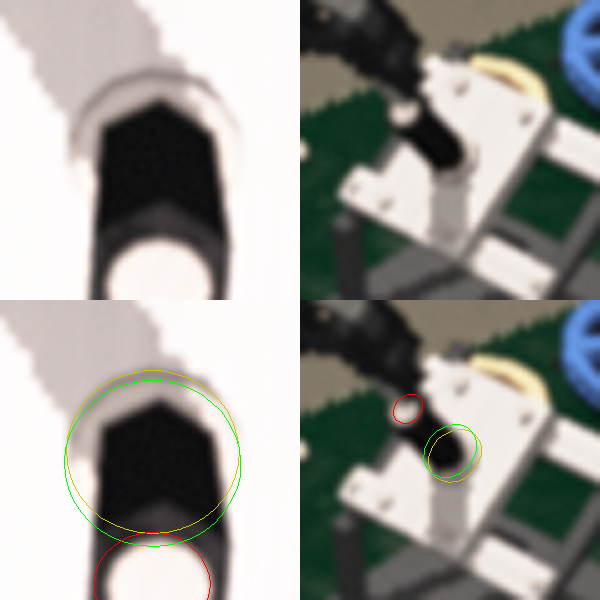

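The wrist and scene views both show the collar flat on the plate and the handle top where a square, seated pin should be, with the gripper clear. Handing in.

```bash
python3 -c "from rig import ctrl;print(ctrl.finish_job())"
```

```text
the job is handed in; nothing more can be done
None
```

The slim pin is through the sample plate's hole with its collar on the plate, and I handed the job in at about 17 s of the 64 s allowed. I gripped the handle by its hex flats in the rack and found the hole with the top and wrist cameras. Before inserting, I corrected a lean of about 2° in the grip and about 2 mm of offset.

- **Insertion:** Forces stayed within about 4 N until the collar met the plate. The highest reading as I seated it was about 29 N at the wrist, after which I eased off, let go and backed away straight.
- **Last checks:** The wrist and scene views after release match a square, seated pin to within about 1–2 mm. The gripper is clear and reads no contact force.
- **Not checked at the end:** I did not measure the thick pin or the bystanders again. The thick pin was still in its hole after I lifted the slim one, the later moves stayed clear of everything, and no unexpected force showed up.
- **One disagreement:** During the approach the wrist view put the pin tip about 2 mm from where I predicted. I took that as the lean and only part-corrected it, so the tool was about 1.3° off square during insertion.

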